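# Repack the stain carry case and drop its lid shut

### The arm

A 6-joint arm with a two-finger parallel gripper is mounted at the origin on a cart in front of the work surface, level with it; the furniture and walls round the work are solid. World frame = base frame: x ahead of the robot, y to its left, z up, the work surface at z = 0. Lengths are in m, angles in rad, forces in N, time in s.
With the tool pointing down it reaches from about 0.4 to 0.925 m from the base axis. Payload 3.4 kg.
Tool frame: the origin (TCP) lies midway between the tips of the shut fingers; the grasp point (between the pads) lies 19 mm behind it (robot.grasp_offset is the distance from the TCP to the grasp point, in m); z points along the fingers, y is the line along which they close (so a half turn about z gives the same grasp; the last joint's range is limited). The gripper opens to 85 mm and grips with 20 to 120 N. Pads are 22 mm wide; open, the fingers measure 114 mm over their backs; the gripper's body (76 mm by 85 mm) begins 54 mm behind the grasp point. The pads swing forward as they close: fully open they stand 13 mm farther back than shut.
Start: joints at [-1.31, 0.307, 1.506, -0, 1.328, -0.073], TCP at [0.189, -0.543, 0.231] pointing down, gripper open.
Joint ranges: [-3.12, 3.12], [-1.05, 2.28], [0.14, 2.33], [-1.42, 4.57], [0.1, 2.73], [-2.68, 2.68]. Speed limits (rad/s): [2.57, 2.57, 3.14, 3.14, 3.14, 3.14].

### API

Orientations are given as a unit quaternion [w, x, y, z].
In Python, from cell import get_obs, eyes, workorder, models, robot gives the robot as it stands.
- The arm moves only by the shell command python3 -m inch 'ROWS'. ROWS is JSON, a list of rows, each a list of 3 entries, a list of its own where there are three numbers: the shift along the tool's x, y, z in m, then the turn about the tool's z in degrees, then the closure, from -1 (fully open) to 1 (shut). In form: [[[tx, ty, tz], roll, fingers], ...]. A call has exactly 8 rows; each row is the pose to reach, as a shift and turn from the pose commanded when the call began, along the tool's axes at that moment; what a row does not reach only later rows make up. A row lasts 1/10 s, in which the tool goes at most 50 mm and 8.59 degrees, less where a joint would pass 70% of its speed; a pose out of reach is approached as far as the arm can. A call with a gripper value outside its range is refused whole. The fingers move at their own pace and stop on an object; the grip force is fixed at half the most. Time passes only in rows, so rows that repeat a pose let the fingers close, or fill a call up. It gives the time, the measured TCP pose, the force, the opening and the grip force at its end, in the units of the state.
- get_obs(): the state, without advancing time (a new reading comes with each control period).
- eyes.get_image(name): name is "scene" or "top" or "wrist"; returns a dict with "color" (400x640x3 uint8, blue, green, red), "z_map" (400x640 float32, m along the optical axis (not along the pixel's ray), 0 where there is no reading), "intrinsics" (3x3 intrinsics, pixels), "R" (3x3) and "t" (3): a world point X has camera coordinates R X + t. Camera axes: x right, y down, z forward; pixel columns grow to the right and rows downward; lengths in m; the calibration is good to about 2 mm. The wrist camera is an equidistant fisheye: a pixel r from the principal point sees the ray r / f radians off the axis. A picture is of the moment at which its call begins.
- workorder.close_job(): hands the job in; it is judged then, once.
Trained networks look in a picture, given as the dict that the camera call returned (one of the last four; its "shot" number tells which), for a name from the list of things; names that differ only in an ending like _2 or _b are one class to them, and where a whole thing is asked for, a point or a joint stands for the part that bears it (a point fixed in the world has none). Each returns a list of dicts, best first, with "confidence" (0 to 1); they miss things now and then, are a little off and sometimes report something else, mostly with a low value. They report only what shows in the picture. A call takes as long as a camera call. They do not tell look-alikes from the thing itself.
- models.recognise(picture, query): "xyz" ([x, y, z] in m, in the coordinates of the camera as it stood for that picture, good to about 4 mm: the middle of the surface that is visible of it).
- models.tip_of(picture, query): "xyz" ([x, y, z] in m, in the coordinates of the camera as it stood for that picture, good to about 4 mm: a listed point, or the origin of a listed thing).
The state is a dict: "time_s": time; "qpos": joint angles; "qd": joint speeds; "joint_efforts": joint torques, N m; "tcp_pos": TCP position; "tcp_rot": TCP orientation; "force": force on the tool from outside, world axes, zero at the start; "torque": the same for the moment, N m; "width": finger opening in m; "gripper_force": force on a finger pad.
Only numpy, scipy, OpenCV 4.12 (cv2) and the standard library are available. Lean on these libraries where they do the work, as an engineer would, in place of code of your own. Each camera call takes 0.05 s, during which the arm holds its last target. There are 200 camera calls.

### The job

Get the staining kit ready to carry to the ward: first lift the case's paddle latch and swing the lid right back until it rests on its stop; then stand the bottle that lies on the bench upright on the bench and let go of it, take it again from straight above and set it upright in the empty middle cell between the other two bottles. Last, push the open lid forward past its balance point and let it swing shut under its own weight, clear of the robot, so that it latches. Leave the other two bottles in their cells and the jar and the beaker where they stand.

Things in the scene. Friction and masses are not known exactly. Their poses are not given: they have to be found in the camera images.
- case: Grey plastic carry case, fixed, 150 (its x) by 190 (its y) by 112 mm high shut; tub rim 75 mm high, walls 4 mm. Origin: centre of its underside; x points from its front (paddle side) to its hinge side, y to its left, z up. A white insert, top 35 mm above the bench, has three square cells 45 mm wide, 27 mm deep, in a row along y, 57 mm apart, 8 mm behind the case's middle.
- empty_cell (a point): Centre of the floor of the middle, empty cell: at (8, 0, 8) mm in the case's frame, where the centre of the bottle's underside belongs. Axes as the case's.
- lid_hinge (a point): Middle of the lid's hinge axis: at (77, 0, 76) mm in the case's frame; the axis is the case's y. Axes as the case's.
- lid (a joint): Lid angle (rad): 0 shut, 1.8 at rest on its stop, leaning back past upright. It balances at about 1.2: below, it falls shut in about a second (damped hinge) and latches by itself; above, it falls back to the stop. Pushing it off the stop near its free edge takes about 2 N on its outer face, which then looks away from the robot.
- lid_edge (a point): Middle of the lid's free (front) edge face. The lid is a shallow tray 150 by 190 by 36 mm, 0.44 kg with its latch; shut, it reaches from 2 to 152 mm in front of the hinge axis, and from 1 to 37 mm above it (its outer face). This point lies 152 mm in front of the axis and 19 mm above it. Its axes are the case's when shut and turn with the lid.
- paddle (a joint): Angle of the paddle against the lid (rad): 0 at rest (a spring returns it), 0.6 fully lifted. At rest a hidden pawl holds the lid shut; above about 0.15 the pawl is clear. At 0.6 it stops against the lid, so lifting on raises the lid with it.
- paddle_grip (a point): Grip point in the paddle: a black blade on the lid's top at the middle of its front edge, 36 mm wide (along the case's y), 12 mm thick, 64 mm long, pivoted at its front end, its free end to the hinge and raised some 10 mm. The pivot lies 147 mm in front of the hinge axis, 42 mm above; this point 50 mm behind and 10 mm above the pivot. Pinch its sides from above; 1 to 2 N lifts it.
- push_spot (a point): Point on the lid's outer face, 105 mm from the hinge axis and 70 mm left of the middle, clear of the paddle: a place to push. With the lid on its stop it looks away from the robot, about 170 mm above the bench.
- bottle: The bottle to load, the only one outside the case: round dropper bottle 89 mm long, body 34 mm in diameter from 0 to 65 mm above its underside, cap 20 mm in diameter above that, 0.04 to 0.09 kg. Origin: centre of its underside; z runs along the bottle to the cap. It starts lying on the bench, axis 17 mm above it, cap to the robot's left or left and toward it.
- cell_bottle: Dropper bottle of the same shape, standing in the case's left cell (case y = +57 mm). Origin: centre of its underside, z up. Leave it in its cell.
- oil_bottle: Shorter dropper bottle, 34 by 70 mm, standing in the case's right cell (case y = -57 mm). Origin: centre of its underside, z up. Leave it in its cell.
- jar: Bystander: translucent specimen jar, 43 by 48 mm high, loose. Origin: centre of its underside.
- beaker: Bystander: glass beaker, 46 by 58 mm high, loose. Origin: centre of its underside.
- microscope: Obstacle, fixed: microscope 410 mm high, reaching about 100 mm toward the robot and 120 mm to either side of its origin, the centre of its underside. It stands between and behind the bottle and the case: swing the arm past on the robot's side of it.
There are look-alikes about, which are no part of the job. Leave any yellow look-alike of the bottle alone.

How it is judged:
On the way, in this order (a step that is already met when the one before it is completed fails the run):
1. The paddle has been lifted (0.2 rad or more), which draws the pawl (value of joint paddle above 0.2 rad), for 0.05 s.
2. The lid rests open on its stop (over 1.7 rad) and the robot has let go of the case (value of joint lid above 1.7 rad and velocity of joint lid between -0.1 and 0.1 rad/s and contact force between each of the fingers, the arm and case below 0.2 N), for 0.2 s.
3. The bottle stands upright on the bench, at rest and released (angle between bottle's own z axis and vertical below 0.08 rad and height (world z) of bottle below 0.005 m and linear speed of bottle below 0.03 m/s and contact force between each of the fingers, the arm and bottle below 0.2 N), for 0.2 s.
4. The bottle stands released in the empty cell, the lid still open (horizontal distance between bottle and empty_cell below 0.009 m and z of bottle in the frame of empty_cell between -0.004 and 0.005 m and angle between bottle's own z axis and vertical below 0.12 rad and value of joint lid above 1.6 rad and contact force between each of the fingers, the arm and bottle below 0.2 N), for 0.2 s.
5. The lid is falling shut by itself, the robot touching no part of the case (value of joint lid between 0.2 and 1.1 rad and velocity of joint lid below -0.5 rad/s and contact force between each of the fingers, the arm and case below 0.2 N), for 0.06 s.
At the end, for the whole second after the job is handed in: The lid is shut and latched (lid under 0.02 rad, paddle under 0.08 rad); the bottle stands in the middle cell within 9 mm of its centre, on the cell's floor within 5 mm, tilted under 0.12 rad; the other two bottles stand in their own cells (value of joint lid below 0.02 rad and value of joint paddle below 0.08 rad and horizontal distance between bottle and empty_cell below 0.009 m and z of bottle in the frame of empty_cell between -0.004 and 0.005 m and angle between each of bottle, cell_bottle, oil_bottle's own z axis and vertical below 0.12 rad and z of each of cell_bottle, oil_bottle in the frame of case below 0.014 m and y of cell_bottle in the frame of case between 0.047 and 0.067 m and y of oil_bottle in the frame of case between -0.067 and -0.047 m); the robot touches nothing.
It fails at once if The jar has been shifted by more than 20 mm (distance of jar from where it was at the start of the episode above 0.02 m).
It fails at once if The beaker has been shifted by more than 20 mm (distance of beaker from where it was at the start of the episode above 0.02 m).
It fails at once if The bottle in the left cell has been lifted out of its cell (z of cell_bottle in the frame of case above 0.03 m).
It fails at once if The bottle in the right cell has been lifted out of its cell (z of oil_bottle in the frame of case above 0.03 m).
It also fails if it takes over 72 s, if anything falls off the work surface, if the arm or the gripper's body presses on something with over 40 N, if the wrist force passes 120 N, or if a joint passes its speed limit or range.

## Working session

There is one attempt and no reset: what is moved stays moved. The work goes in short steps, Python scripts to look and compute and a shell command to move; the robot and the scene stay as the last step left them, time stands still between calls to the robot, and variables do not carry over. Pictures are saved under pics/ and viewed, at most 10 in all, crops included, and the job is handed in when it is done.

```bash
ls; mkdir -p pics; cat > h.py <<'E'
import numpy as np, cv2
from cell import get_obs, eyes, workorder, models, robot
from scipy.spatial.transform import Rotation as Rot
def W(p,x): return np.array(p["R"]).T@(np.array(x)-np.array(p["t"]))
def pix(p,X):
    c=np.array(p["R"])@np.array(X)+p["t"]; u=np.array(p["intrinsics"])@c; return (u[:2]/u[2]).round().astype(int)
def find(p,q,f="tip_of",n=3):
    for d in getattr(models,f)(p,q)[:n]:
        w=W(p,d["xyz"]); print(q,f,round(d["confidence"],2),w.round(4),pix(p,w))
def cloud(p):
    z=np.array(p["z_map"]); v,u=np.mgrid[:z.shape[0],:z.shape[1]]; K=np.array(p["intrinsics"])
    c=np.stack([(u-K[0,2])/K[0,0]*z,(v-K[1,2])/K[1,1]*z,z],-1)
    return (c-np.array(p["t"]))@np.array(p["R"]), z>0
def toolR():
    o=get_obs(); w,x,y,z=o["tcp_rot"]; return np.array(o["tcp_pos"]),Rot.from_quat([x,y,z,w]).as_matrix()
def delta(X):
    p,R=toolR(); return R.T@(np.array(X)-p)
E
python3 - <<'E'
from h import *
o=get_obs(); print(o["time_s"],o["tcp_pos"],o["tcp_rot"],o["width"]); print(toolR()[1].round(3), robot.grasp_offset)
for n in ["scene","top"]:
    p=eyes.get_image(n); cv2.imwrite(f"pics/{n}0.png",p["color"])
    print(n, (-np.array(p["R"]).T@p["t"]).round(3))
    for q in ["case","empty_cell","lid_hinge","lid_edge","paddle_grip","push_spot","bottle","jar","beaker","microscope"]: find(p,q)
    find(p,"bottle","recognise")
E
```

```text
pics
0.0 [ 0.18871205 -0.54240423  0.23038648] [-1.01216846e-03  9.86021418e-01  1.66615503e-01 -1.10556022e-04] 0.08520525041482215
[[ 0.944  0.329 -0.001]
 [ 0.329 -0.944  0.002]
 [ 0.    -0.002 -1.   ]] 0.0187
scene [-0.418  0.477  1.292]
bottle tip_of 0.81 [0.4233 0.3145 0.0207] [253 261]
bottle tip_of 0.75 [0.5072 0.3089 0.0185] [246 240]
jar tip_of 0.52 [ 0.5215  0.1116 -0.0019] [302 220]
beaker tip_of 0.52 [ 0.5087  0.1838 -0.005 ] [283 231]
bottle recognise 0.63 [0.5277 0.2976 0.0298] [247 232]
bottle recognise 0.57 [0.3951 0.3331 0.0287] [250 269]
bottle recognise 0.53 [0.3794 0.1905 0.0285] [296 256]
top [0.437 0.008 1.061]
case tip_of 0.91 [ 0.4255 -0.2661  0.0017] [411 234]
case tip_of 0.59 [ 0.3892 -0.1978  0.1146] [395 248]
lid_hinge tip_of 0.63 [ 0.5032 -0.2544  0.0749] [413 205]
lid_edge tip_of 0.61 [ 0.3488 -0.2809  0.099 ] [426 264]
paddle_grip tip_of 0.83 [ 0.4025 -0.2722  0.1223] [425 243]
push_spot tip_of 0.88 [ 0.3909 -0.2008  0.1126] [396 247]
bottle tip_of 0.8 [0.509  0.312  0.0203] [209 200]
bottle tip_of 0.71 [0.3976 0.23   0.0118] [237 240]
bottle tip_of 0.53 [0.4266 0.3157 0.0208] [206 229]
jar tip_of 0.55 [0.5243 0.113  0.0063] [280 196]
beaker tip_of 0.79 [ 0.5118  0.1899 -0.0014] [254 200]
bottle recognise 0.68 [0.4063 0.3347 0.0307] [198 236]
bottle recognise 0.59 [0.5365 0.2956 0.0339] [214 190]
bottle recognise 0.5 [0.3873 0.1984 0.027 ] [247 244]
```

View pics/top0.png

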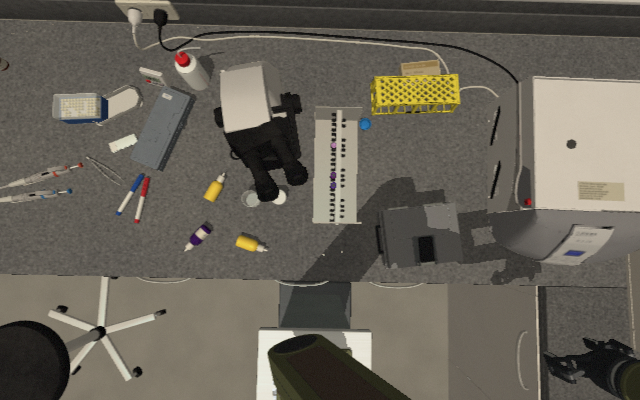

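```bash
python3 - <<'E'
import cv2
a=cv2.imread("pics/top0.png")[170:270,170:300]; cv2.imwrite("pics/crop.png",cv2.resize(a,None,fx=6,fy=6,interpolation=cv2.INTER_CUBIC))
E
```

```text
(no output)
```

View pics/crop.png

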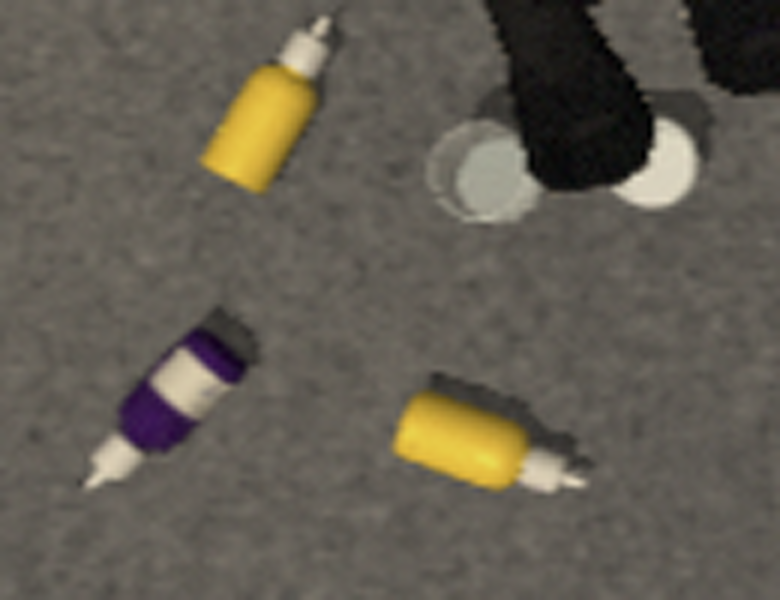

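Top picture: the purple bottle at about (199,237), cap at (187,248) to the left and toward the robot, is the target. The look-alikes are the yellow bottles at (214,188) and (247,243), and the pen and red-cap bottle at (190,68) are irrelevant. The case is at (420,235) with its paddle at (426,247). The crop confirms purple = target.

```bash
python3 - <<'E'
from h import *
for n in ["top","scene"]:
    p=eyes.get_image(n); X,ok=cloud(p); x,y,z=X[...,0],X[...,1],X[...,2]
    m=ok&(abs(x-.43)<.15)&(abs(y+.27)<.17)&(z>.106)&(z<.117)
    P=X[m][:,:2].astype(np.float32); r=cv2.minAreaRect(P*1000); print(n,"lid top",len(P),r,X[m][:,2].mean())
    m=ok&(abs(x-.40)<.06)&(abs(y+.27)<.05)&(z>.1205)&(z<.14)
    if m.sum()>5: print("paddle",m.sum(),cv2.minAreaRect(X[m][:,:2].astype(np.float32)*1000),X[m].mean(0),X[m][:,2].max())
    c=np.array(p["color"]).astype(int)
    m=ok&(abs(x-.42)<.09)&(abs(y-.31)<.09)&(z>.008)&(z<.05)
    P=X[m]; col=c[m]; 
    if n=="top": pr=m&(c[...,0]>c[...,1]+15)&(c[...,2]<150); print("purple",X[pr].mean(0),pr.sum())
    comp,lab,st,ce=cv2.connectedComponentsWithStats(m.astype(np.uint8))
    for i in range(1,comp):
        if st[i,4]>40:
            Q=X[lab==i]; print(n,"blob",st[i],cv2.minAreaRect(Q[:,:2].astype(np.float32)*1000),Q.mean(0).round(4))
            (vx,vy,a,b)=cv2.fitLine(Q[:,:2].astype(np.float32),cv2.DIST_L2,0,.01,.01).ravel(); s=(Q[:,:2]-[a,b])@[vx,vy]; print(vx,vy,a,b,s.min(),s.max())
p=eyes.get_image("top"); find(p,"paddle_grip"); find(p,"lid_hinge"); find(p,"case")
E
```

```text
top lid top 3737 ((423.0075378417969, -266.48309326171875), (150.25514221191406, 191.23336791992188), 7.8972601890563965) 0.11373756673205847
paddle 439 ((386.0050048828125, -273.6578369140625), (75.71841430664062, 46.28919219970703), 1.6724568605422974) [ 0.38362491 -0.27067473  0.13065864] 0.13990477190880743
purple [0.40621228 0.33382721 0.03000176] 138
top blob [184 224  27  28 310] ((396.6942443847656, 345.7992248535156), (32.36650466918945, 88.98848724365234), 46.84098434448242) [0.4036 0.3371 0.0294]
0.73318255 -0.68003184 0.4035935 0.33713862 -0.05545076396749445 0.033518610620443146
scene lid top 177 ((440.4266662597656, -249.1750946044922), (285.6493835449219, 89.3837890625), 68.8914794921875) 0.11244460983069948
scene blob [241 257  17  28 259] ((398.39276123046875, 343.5528564453125), (38.95024871826172, 89.48389434814453), 36.89027404785156) [0.3975 0.3371 0.0269]
0.71872944 -0.6952899 0.39753896 0.3371235 -0.0497432048727729 0.03910056384861959
paddle_grip tip_of 0.58 [ 0.4006 -0.2713  0.1282] [426 244]
paddle_grip tip_of 0.54 [ 0.5008 -0.257   0.0783] [415 206]
lid_hinge tip_of 0.67 [ 0.4998 -0.259   0.0742] [415 206]
case tip_of 0.81 [ 0.4226 -0.2684  0.002 ] [412 235]
```

```bash
python3 - <<'E'
from h import *
print(delta([.403,-.269,.17]).round(4))
E
```

```text
[ 0.2922 -0.1885  0.0613]
```

```bash
python3 -m inch '[[[0.04,-0.026,0],2,-0.2],[[0.08,-0.052,0],4,-0.2],[[0.12,-0.078,0],6,-0.2],[[0.16,-0.104,0],8,-0.2],[[0.2,-0.13,0.02],10,-0.2],[[0.24,-0.155,0.03],11.3,-0.2],[[0.27,-0.175,0.05],11.3,-0.2],[[0.292,-0.188,0.061],11.3,-0.2]]'; python3 - <<'E'
from h import *
print(delta([.403,-.269,.112]).round(4),toolR()[1].round(3)); p=eyes.get_image("wrist"); cv2.imwrite("pics/w1.png",p["color"]); print(get_obs()["width"])
E
```

```text
time_s: 2.3
tcp_pos: [0.4035, -0.2669, 0.1693]
tcp_rot: [-0.001, 0.998, 0.07, -0.0]
force: [-0.8, -0.2, 0.1]
width: 0.0514
gripper_force: 0.0
[-0.0007  0.0021  0.0573] [[ 0.99   0.139 -0.001]
 [ 0.139 -0.99   0.001]
 [-0.001 -0.001 -1.   ]]
0.051127700064676374
```

View pics/w1.png

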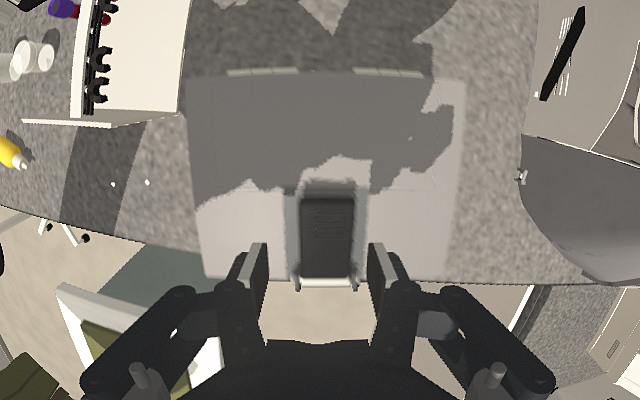

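Wrist view: the paddle (327,238) lies between the fingers (255,370 columns at row 265), a little to the right, matching the 2 mm shift computed.

```bash
python3 -m inch '[[[0,0.002,0.02],0,-0.2],[[0,0.002,0.04],0,-0.2],[[0,0.002,0.054],0,-0.2],[[0,0.002,0.054],0,-0.2],[[0,0.002,0.054],0,1],[[0,0.002,0.054],0,1],[[0,0.002,0.054],0,1],[[0,0.002,0.054],0,1]]'; python3 - <<'E'
import numpy as np
# rows: paddle lift then lid arc; relative to grip (x back, z up)
piv=np.array([147,42.]);v=np.array([-50,10.])
def rel(phi,th):
    # rotate free end up: (u,v) about pivot
    a=np.arctan2(v[1],-v[0])+phi; L=np.hypot(*v); g=piv+L*np.array([-np.cos(a),np.sin(a)])
    return np.array([-g[0]*np.cos(th)+g[1]*np.sin(th), g[0]*np.sin(th)+g[1]*np.cos(th)])
g0=rel(0,0)
for phi in (.2,.4,.6): print(phi,(rel(phi,0)-g0).round(1))
for th in np.arange(.1,1.65,.1): print(th.round(2),(rel(.6,th)-g0).round(1))
E
```

```text
time_s: 3.15
tcp_pos: [0.4036, -0.2731, 0.1172]
tcp_rot: [0.001, 0.998, 0.069, 0.001]
force: [-1.6, -5.8, -0.9]
width: 0.0346
gripper_force: 61.1
0.2 [-3.   9.7]
0.4 [-7.8 18.7]
0.6 [-14.4  26.5]
0.1 [-6.  37.2]
0.2 [ 3.4 47. ]
0.3 [13.8 55.9]
0.4 [25.  63.7]
0.5 [36.9 70.3]
0.6 [49.4 75.7]
0.7 [62.4 79.8]
0.8 [75.7 82.6]
0.9 [89.2 84. ]
1.0 [102.9  84.1]
1.1 [116.4  82.9]
1.2 [129.8  80.3]
1.3 [142.8  76.3]
1.4 [155.4  71.1]
1.5 [167.4  64.7]
1.6 [178.7  57. ]
```

```bash
python3 -m inch '[[[-0.003,0.004,-0.010],0,1],[[-0.008,0.004,-0.019],0,1],[[-0.012,0.004,-0.025],0,1],[[-0.010,0.004,-0.032],0,1],[[-0.006,0.004,-0.037],0,1],[[-0.001,0.004,-0.042],0,1],[[0.003,0.004,-0.047],0,1],[[0.009,0.004,-0.052],0,1]]'
```

```text
time_s: 3.95
tcp_pos: [0.4091, -0.2728, 0.1682]
tcp_rot: [-0.002, 0.998, 0.069, -0.004]
force: [-10.3, 1.7, 2.9]
width: 0.0342
gripper_force: 65.1
```

```bash
python3 -m inch '[[[0.005,0,-0.004],0,1],[[0.010,0,-0.008],0,1],[[0.016,0,-0.012],0,1],[[0.022,0,-0.015],0,1],[[0.028,0,-0.018],0,1],[[0.034,0,-0.021],0,1],[[0.040,0,-0.024],0,1],[[0.046,0,-0.026],0,1]]'; python3 - <<'E'
from h import *
p=eyes.get_image("scene"); cv2.imwrite("pics/s1.png",cv2.resize(p["color"][150:350,250:510],None,fx=3,fy=3)); find(p,"lid_edge"); find(p,"paddle_grip")
E
```

```text
time_s: 4.75
tcp_pos: [0.4541, -0.2668, 0.195]
tcp_rot: [-0.001, 0.998, 0.069, -0.004]
force: [-9.3, 5.9, 6.6]
width: 0.0346
gripper_force: 69.8
lid_edge tip_of 0.59 [ 0.3858 -0.2798  0.176 ] [435 176]
paddle_grip tip_of 0.72 [ 0.4544 -0.2663  0.202 ] [421 157]
```

View pics/s1.png

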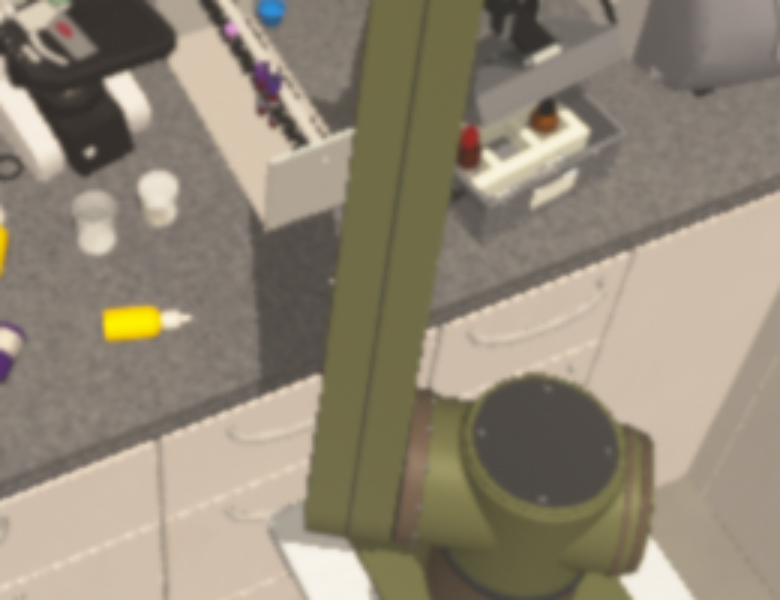

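The lid is opening (gap over the tub, insert visible at (530,150)); the middle cell is empty between red- and brown-capped bottles.

```bash
python3 -m inch '[[[0.008,0,-0.002],0,1],[[0.021,0,-0.005],0,1],[[0.034,0,-0.006],0,1],[[0.048,0,-0.006],0,1],[[0.061,0,-0.005],0,1],[[0.075,0,-0.002],0,1],[[0.088,0,0.002],0,1],[[0.100,0,0.007],0,1]]'; python3 - <<'E'
from h import *
p=eyes.get_image("scene"); find(p,"lid_edge"); find(p,"paddle_grip")
p=eyes.get_image("top"); find(p,"lid_edge"); find(p,"paddle_grip")
E
```

```text
time_s: 5.7
tcp_pos: [0.558, -0.2528, 0.1895]
tcp_rot: [-0.001, 0.998, 0.069, 0.001]
force: [-1.1, 5.7, 8.3]
width: 0.0337
gripper_force: 68.8
lid_edge tip_of 0.96 [ 0.4781 -0.2626  0.2271] [417 146]
paddle_grip tip_of 0.65 [ 0.5496 -0.2532  0.2043] [402 138]
lid_edge tip_of 0.91 [ 0.4793 -0.2599  0.2309] [434 211]
paddle_grip tip_of 0.68 [ 0.5458 -0.2522  0.2015] [427 184]
```

```bash
python3 -m inch '[[[0.006,0,0.003],0,1],[[0.012,0,0.006],0,1],[[0.012,0,0.006],0,-0.3],[[0.012,0,0.006],0,-0.3],[[0.022,0,-0.03],0,-0.3],[[0.032,0,-0.08],0,-0.3],[[0.032,0,-0.13],0,-0.3],[[0.032,0,-0.15],0,-0.3]]'; python3 -m inch '[[[-0.04,0,0],0,-0.3],[[-0.09,0,0],0,-0.3],[[-0.14,0,0],0,-0.3],[[-0.19,0,0],0,-0.3],[[-0.2,0,0],0,-0.3],[[-0.2,0,0],0,-0.3],[[-0.2,0,0],0,-0.3],[[-0.2,0,0],0,-0.3]]';python3 - <<'E'
from h import *
p=eyes.get_image("scene"); find(p,"lid_edge"); find(p,"push_spot"); find(p,"empty_cell")
p=eyes.get_image("top"); cv2.imwrite("pics/t1.png",p["color"]); find(p,"lid_edge"); find(p,"push_spot");find(p,"empty_cell");find(p,"cell_bottle");find(p,"oil_bottle")
E
```

```text
time_s: 6.8
tcp_pos: [0.5911, -0.2516, 0.3437]
tcp_rot: [0.003, 0.998, 0.069, 0.004]
force: [0.8, -0.4, 0.2]
width: 0.0556
gripper_force: 0.0
time_s: 7.6
tcp_pos: [0.3924, -0.2777, 0.3374]
tcp_rot: [0.0, 0.998, 0.069, 0.0]
force: [0.5, 0.2, 0.0]
width: 0.0559
gripper_force: 0.0
empty_cell tip_of 0.64 [ 0.4303 -0.269   0.0051] [416 202]
lid_edge tip_of 0.86 [ 0.55   -0.251   0.2245] [429 181]
push_spot tip_of 0.9 [ 0.5518 -0.1769  0.1728] [392 182]
empty_cell tip_of 0.85 [ 0.4284 -0.2615  0.007 ] [410 233]
cell_bottle tip_of 0.44 [ 0.4241 -0.2089  0.0072] [391 234]
oil_bottle tip_of 0.65 [ 0.4337 -0.3232  0.0085] [431 231]
```

View pics/t1.png

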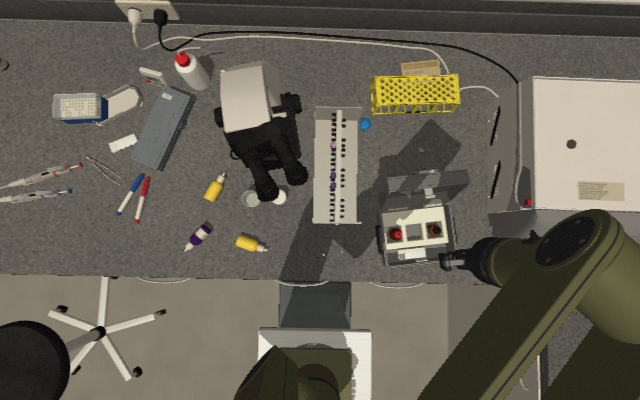

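Top view: the lid is right back on its stop (425,185), and the cells show red cap (397,234), empty (415,231) and brown cap (434,230). Bystanders are untouched.

```bash
python3 -m inch '[[[0.009,-0.036,0],-8,-0.3],[[0.017,-0.073,0],-16,-0.3],[[0.026,-0.109,0],-24,-0.3],[[0.035,-0.146,0],-32,-0.3],[[0.043,-0.182,0],-40,-0.3],[[0.052,-0.218,0],-48,-0.3],[[0.06,-0.255,0],-56,-0.3],[[0.069,-0.291,0],-64,-0.3]]'; python3 - <<'E'
from h import *
p,R=toolR(); print(p,R.round(3),get_obs()["qpos"])
print(delta([.415,.17,.30]).round(3),delta([.372,.366,.2]).round(3), np.degrees(np.arctan2(R[1,0],R[0,0])))
E
```

```text
time_s: 8.9
tcp_pos: [0.4191, 0.0219, 0.3376]
tcp_rot: [0.0, 0.808, 0.589, 0.0]
force: [0.9, 0.2, 0.3]
width: 0.0556
gripper_force: 0.0
[0.41912643 0.02190283 0.33758365] [[ 0.306  0.952  0.001]
 [ 0.952 -0.306 -0.   ]
 [ 0.     0.001 -1.   ]] [-4.85339105e-02  1.02969544e-02  1.61049289e+00  2.93930420e-05
  1.52001902e+00  2.62093782e-01]
[ 0.14  -0.049  0.038] [ 0.313 -0.15   0.138] 72.2022643436613
```

```bash
python3 -m inch '[[[0.035,-0.012,0.01],-8,-0.3],[[0.07,-0.024,0.02],-16,-0.3],[[0.105,-0.036,0.03],-24,-0.3],[[0.14,-0.049,0.038],-32,-0.3],[[0.18,-0.073,0.05],-40,-0.3],[[0.22,-0.095,0.07],-48,-0.3],[[0.26,-0.12,0.1],-56,-0.3],[[0.3,-0.142,0.13],-64.4,-0.3]]'; python3 - <<'E'
from h import *
p=eyes.get_image("wrist"); cv2.imwrite("pics/w2.png",p["color"])
p=eyes.get_image("scene"); find(p,"bottle")
X,ok=cloud(p);c=p["color"].astype(int)
for n in ["top"]:
    p=eyes.get_image(n); find(p,"bottle")
p,R=toolR(); print(p, np.degrees(np.arctan2(R[1,0],R[0,0])),delta([.372,.366,.015]).round(4))
E
```

```text
time_s: 9.7
tcp_pos: [0.3789, 0.343, 0.2128]
tcp_rot: [0.001, 0.369, 0.929, 0.001]
force: [1.2, 0.0, 0.9]
width: 0.0557
gripper_force: 0.0
bottle tip_of 0.82 [0.3976 0.2203 0.0162] [285 258]
bottle tip_of 0.7 [ 0.5059  0.1847 -0.0021] [283 231]
bottle tip_of 0.66 [0.426  0.3086 0.0192] [255 260]
bottle tip_of 0.85 [0.4296 0.3156 0.0209] [206 228]
bottle tip_of 0.77 [0.5073 0.3151 0.0212] [208 200]
bottle tip_of 0.74 [0.3982 0.2286 0.0134] [237 239]
[0.37937121 0.34081301 0.21313683] 136.26746123798569 [0.0229 0.0133 0.1981]
```

View pics/w2.png

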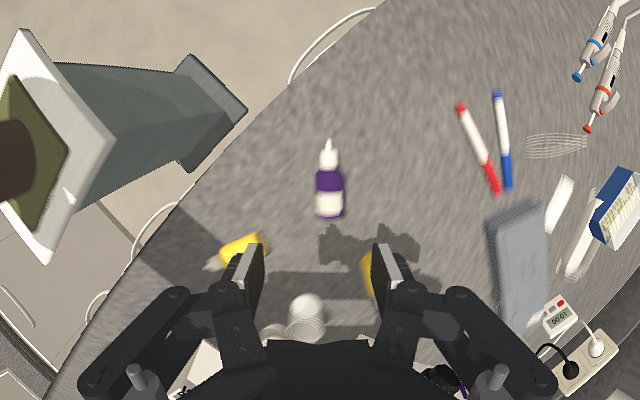

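Wrist view: the purple bottle stands straight in the tool's x direction, cap (329,158), body bottom (329,216), slightly right of the finger middle (318).

```bash
cat >> h.py <<'E'
def wray(p,u,v,z):
    K=np.array(p["intrinsics"]); a=np.array([(u-K[0,2]),(v-K[1,2])]); r=np.hypot(*a); th=r/K[0,0]
    d=np.array([*(a/r*np.sin(th)),np.cos(th)]); R=np.array(p["R"]); o=-R.T@p["t"]; d=R.T@d; return o+d*(z-o[2])/d[2]
E
python3 - <<'E'
from h import *
p=eyes.get_image("wrist")
c=p["color"].astype(int); m=(c[...,0]>c[...,1]+25)&(c[...,2]>c[...,1]); m[:, :290]=0; m[:,370:]=0; m[:130]=0;m[235:]=0
print(m.sum(), np.argwhere(m).min(0),np.argwhere(m).max(0))
for u,v,z in [(329,140,.017),(329,150,.02),(329,168,.025),(329,172,.03),(329,217,.02)]: 
    w=wray(p,u,v,z); print(u,v,w.round(4),delta(w).round(4))
E
```

```text
877 [169 315] [220 343]
329 140 [0.3647 0.373  0.017 ] [0.0336 0.0128 0.1967]
329 150 [0.3723 0.3656 0.02  ] [0.0229 0.0127 0.1937]
329 168 [0.3861 0.3523 0.025 ] [0.0038 0.0127 0.1888]
329 172 [0.3884 0.3499 0.03  ] [0.0005 0.0126 0.1838]
329 217 [0.4297 0.3117 0.02  ] [-0.0558  0.0136  0.1938]
```

```bash
python3 -m inch '[[[0.012,0.007,0.05],0,-0.3],[[0.022,0.013,0.1],0,-0.2],[[0.022,0.013,0.15],0,-0.2],[[0.022,0.013,0.18],0,-0.2],[[0.022,0.013,0.2],0,-0.2],[[0.022,0.013,0.209],0,-0.2],[[0.022,0.013,0.209],0,0.3],[[0.022,0.013,0.209],0,0.3]]';python3 -m inch '[[[0,0,0],0,1],[[0,0,0],0,1],[[0,0,0],0,1],[[0,0,0],0,1],[[0,0,-0.01],0,1],[[0,0,-0.025],0,1],[[0,0,-0.04],0,1],[[0,0,-0.05],0,1]]';python3 - <<'E'
from h import *
p=eyes.get_image("wrist"); cv2.imwrite("pics/w3.png",p["color"])
E
```

```text
time_s: 10.8
tcp_pos: [0.3739, 0.3659, 0.0055]
tcp_rot: [0.001, 0.373, 0.928, 0.001]
force: [0.3, 0.3, 0.3]
width: 0.0297
gripper_force: 0.0
time_s: 11.6
tcp_pos: [0.3725, 0.366, 0.0555]
tcp_rot: [0.0, 0.372, 0.928, 0.001]
force: [1.6, 0.5, -1.3]
width: 0.0176
gripper_force: 58.7
```

View pics/w3.png

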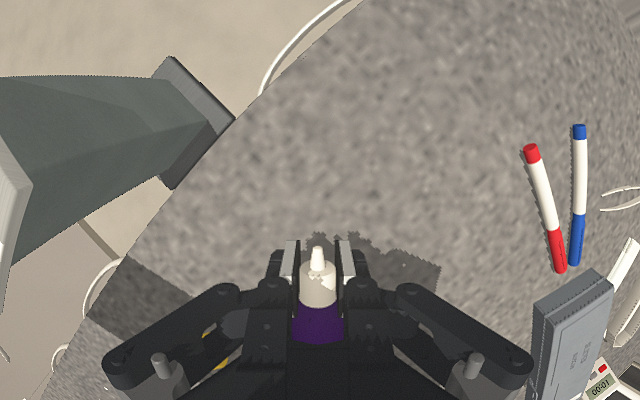

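Wrist view: the cap (317,285) is between the pads, purple body toward the camera; still need its tilt.

```bash
cat >> h.py <<'E'
def tilt(names=("scene","top"),show=None):
    tcp,_=toolR()
    for n in names:
        p=eyes.get_image(n); X,ok=cloud(p); c=p["color"].astype(int)
        m=ok&(c[...,0]>c[...,1]+12)&(c[...,2]>c[...,1]+2)&(np.linalg.norm(X[...,:2]-tcp[:2],axis=-1)<.12)&(X[...,2]>.003)&(X[...,2]<.2)
        Q=X[m]; 
        if len(Q)<8: print(n,"few",len(Q)); continue
        print(n,len(Q),"mean",Q.mean(0).round(3),"lo",np.percentile(Q,3,0).round(3),"hi",np.percentile(Q,97,0).round(3))
        if show: v,u=np.argwhere(m).mean(0).astype(int); cv2.imwrite(show+n+".png",cv2.resize(p["color"][max(0,v-40):v+40,max(0,u-50):u+50],None,fx=6,fy=6))
E
python3 - <<'E'
from h import *
tilt()
E
```

```text
scene 22 mean [0.408 0.32  0.08 ] lo [0.384 0.304 0.072] hi [0.428 0.338 0.086]
top 156 mean [0.407 0.333 0.079] lo [0.385 0.309 0.062] hi [0.434 0.355 0.086]
```

```bash
python3 -m inch '[[[0,0,0.01],0,1],[[0,0,0.02],0,1],[[0,0,0.025],0,1],[[0,0,0.025],0,0.6],[[0,0,0.025],0,0.6],[[0,0,0.025],0,0.6],[[0,0,0.025],0,0.6],[[0,0,0.025],0,0.6]]';python3 -m inch '[[[0,0,0],0,0.59],[[0,0,0],0,0.59],[[0,0,0],0,0.59],[[0,0,0],0,0.58],[[0,0,0],0,0.58],[[0,0,0],0,0.58],[[0,0,0],0,0.58],[[0,0,0],0,0.58]]';python3 - <<'E'
from h import *
tilt()
E
```

```text
time_s: 12.55
tcp_pos: [0.3726, 0.3658, 0.0294]
tcp_rot: [0.0, 0.372, 0.928, 0.0]
force: [0.4, 0.7, -1.1]
width: 0.0178
gripper_force: 58.7
time_s: 13.35
tcp_pos: [0.3724, 0.3657, 0.0291]
tcp_rot: [-0.0, 0.372, 0.928, 0.0]
force: [-0.4, -0.3, -0.4]
width: 0.0184
gripper_force: 49.6
scene 20 mean [0.407 0.317 0.055] lo [0.365 0.303 0.045] hi [0.427 0.338 0.083]
top 152 mean [0.406 0.333 0.052] lo [0.384 0.307 0.034] hi [0.434 0.355 0.059]
```

```bash
python3 -m inch '[[[0,0,0],0,0.57],[[0,0,0],0,0.57],[[0,0,0],0,0.565],[[0,0,0],0,0.565],[[0,0,0],0,0.56],[[0,0,0],0,0.56],[[0,0,0],0,0.56],[[0,0,0],0,0.56]]';python3 - <<'E'
from h import *
tilt(["top"])
E
python3 -m inch '[[[0,0,0],0,0.555],[[0,0,0],0,0.555],[[0,0,0],0,0.55],[[0,0,0],0,0.55],[[0,0,0],0,0.55],[[0,0,0],0,0.55],[[0,0,0],0,0.55],[[0,0,0],0,0.55]]';python3 - <<'E'
from h import *
tilt(["top"])
E
```

```text
time_s: 14.25
tcp_pos: [0.3724, 0.3657, 0.0291]
tcp_rot: [0.0, 0.372, 0.928, 0.0]
force: [-0.4, 0.1, -1.0]
width: 0.0188
gripper_force: 26.6
top 151 mean [0.406 0.334 0.052] lo [0.384 0.308 0.034] hi [0.434 0.354 0.059]
time_s: 15.1
tcp_pos: [0.3724, 0.3657, 0.0291]
tcp_rot: [0.0, 0.372, 0.928, 0.0]
force: [-0.0, 0.7, -1.2]
width: 0.0192
gripper_force: 15.8
top 153 mean [0.406 0.334 0.052] lo [0.383 0.308 0.032] hi [0.434 0.355 0.059]
```

```bash
python3 -m inch '[[[0,0,0],0,0.547],[[0,0,0],0,0.547],[[0,0,0],0,0.544],[[0,0,0],0,0.544],[[0,0,0],0,0.544],[[0,0,0],0,0.544],[[0,0,0],0,0.544],[[0,0,0],0,0.544]]';python3 - <<'E'
from h import *
tilt(["top"])
E
python3 -m inch '[[[0,0,0],0,0.542],[[0,0,0],0,0.542],[[0,0,0],0,0.54],[[0,0,0],0,0.54],[[0,0,0],0,0.54],[[0,0,0],0,0.54],[[0,0,0],0,0.54],[[0,0,0],0,0.54]]';python3 - <<'E'
from h import *
tilt(["top"])
E
```

```text
time_s: 15.95
tcp_pos: [0.3724, 0.3657, 0.0291]
tcp_rot: [-0.0, 0.372, 0.928, -0.0]
force: [-0.0, 0.2, -0.5]
width: 0.0198
gripper_force: 9.8
top 151 mean [0.406 0.333 0.052] lo [0.384 0.307 0.034] hi [0.434 0.355 0.059]
time_s: 16.8
tcp_pos: [0.3724, 0.3656, 0.0291]
tcp_rot: [-0.0, 0.372, 0.928, -0.0]
force: [-0.5, 0.1, -0.3]
width: 0.0198
gripper_force: 6.1
top 155 mean [0.406 0.334 0.052] lo [0.383 0.308 0.034] hi [0.434 0.355 0.06 ]
```

```bash
python3 -m inch '[[[0,0,0],0,0.538],[[0,0,0],0,0.538],[[0,0,0],0,0.538],[[0,0,0],0,0.537],[[0,0,0],0,0.537],[[0,0,0],0,0.537],[[0,0,0],0,0.537],[[0,0,0],0,0.537]]';python3 - <<'E'
from h import *
tilt(["top"])
E
python3 -m inch '[[[0,0,0],0,0.536],[[0,0,0],0,0.536],[[0,0,0],0,0.536],[[0,0,0],0,0.535],[[0,0,0],0,0.535],[[0,0,0],0,0.535],[[0,0,0],0,0.535],[[0,0,0],0,0.535]]';python3 - <<'E'
from h import *
tilt(["top"])
E
```

```text
time_s: 17.65
tcp_pos: [0.3724, 0.3657, 0.0291]
tcp_rot: [0.0, 0.372, 0.928, 0.0]
force: [-0.1, 0.8, -0.3]
width: 0.0197
gripper_force: 3.6
top 141 mean [0.402 0.337 0.04 ] lo [0.382 0.31  0.027] hi [0.431 0.357 0.049]
time_s: 18.5
tcp_pos: [0.3724, 0.3657, 0.0291]
tcp_rot: [-0.0, 0.372, 0.928, 0.0]
force: [-0.1, -0.3, -0.6]
width: 0.0195
gripper_force: 2.0
top 143 mean [0.402 0.337 0.04 ] lo [0.382 0.31  0.028] hi [0.431 0.357 0.048]
```

The bottle has pivoted in the light grip, base on the bench; now walk the cap along an arc over the base edge.

```bash
python3 -m inch '[[[-0.003,0,-0.005],0,0.536],[[-0.006,0,-0.009],0,0.536],[[-0.011,0,-0.014],0,0.536],[[-0.016,0,-0.0185],0,0.536],[[-0.021,0,-0.0225],0,0.536],[[-0.027,0,-0.026],0,0.536],[[-0.033,0,-0.0295],0,0.536],[[-0.040,0,-0.0325],0,0.536]]';python3 - <<'E'
from h import *
tilt(["top","scene"],"pics/b")
E
```

```text
time_s: 19.35
tcp_pos: [0.4017, 0.3378, 0.062]
tcp_rot: [-0.0, 0.372, 0.928, 0.0]
force: [-1.3, 0.6, 1.1]
width: 0.0198
gripper_force: 3.2
top 125 mean [0.421 0.319 0.051] lo [0.403 0.298 0.019] hi [0.443 0.335 0.062]
scene 11 mean [0.403 0.315 0.043] lo [0.399 0.309 0.032] hi [0.41  0.321 0.052]
```

```bash
python3 -m inch '[[[-0.006,0,-0.002],0,0.536],[[-0.013,0,-0.0035],0,0.536],[[-0.02,0,-0.0045],0,0.536],[[-0.027,0,-0.005],0,0.536],[[-0.033,0,-0.005],0,0.536],[[-0.039,0,-0.004],0,0.536],[[-0.044,0,-0.003],0,0.536],[[-0.044,0,-0.001],0,0.536]]';python3 - <<'E'
from h import *
tilt(["top","scene"])
p=eyes.get_image("wrist"); cv2.imwrite("pics/w4.png",p["color"])
E
```

```text
time_s: 20.25
tcp_pos: [0.4333, 0.3082, 0.0647]
tcp_rot: [-0.001, 0.373, 0.928, 0.001]
force: [-9.9, 0.5, 38.1]
width: 0.0199
gripper_force: 21.3
top 50 mean [0.44  0.297 0.05 ] lo [0.425 0.292 0.036] hi [0.451 0.311 0.058]
scene 62 mean [0.426 0.309 0.047] lo [0.417 0.293 0.031] hi [0.438 0.32  0.057]
```

View pics/w4.png

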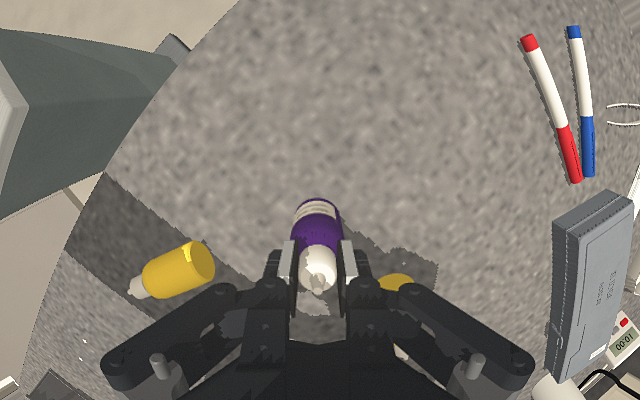

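Wrist view: body (317,220) directly below the cap (317,275), nearly upright. The 38 N says the fingertips press on the shoulder, so I back off 3 mm.

```bash
python3 -m inch '[[[0,0,-0.002],0,0.536],[[0,0,-0.004],0,0.536],[[0,0,-0.005],0,0.536],[[0,0,-0.005],0,0.536],[[0,0,-0.005],0,0.536],[[0,0,-0.005],0,0.536],[[0,0,-0.005],0,0.536],[[0,0,-0.005],0,0.536]]';python3 - <<'E'
from h import *
p=eyes.get_image("wrist"); tcp,R=toolR(); K=np.array(p["intrinsics"]); print(tcp)
def wp(X):
    c=np.array(p["R"])@X+p["t"]; th=np.arctan2(np.hypot(c[0],c[1]),c[2]); a=c[:2]/np.hypot(c[0],c[1]); return (K[:2,2]+a*th*K[0,0]).round(1)
for z in (.089,.065,0): print(z,wp([tcp[0],tcp[1],z]), wp(np.array([tcp[0],tcp[1],z])+R[:,0]*.017))
c=p["color"].astype(int); m=(c[...,0]>c[...,1]+25)&(c[...,2]>c[...,1]); m[:, :270]=0; m[:,365:]=0; m[:150]=0;m[300:]=0
print(np.argwhere(m).min(0),np.argwhere(m).max(0))
cv2.imwrite("pics/w5.png",cv2.resize(p["color"][160:320,240:400],None,fx=3.5,fy=3.5))
tilt()
p=eyes.get_image("scene"); cv2.imwrite("pics/s5.png",p["color"])
E
```

```text
time_s: 21.2
tcp_pos: [0.433, 0.3075, 0.0674]
tcp_rot: [-0.0, 0.372, 0.928, -0.0]
force: [-0.0, -0.4, -1.1]
width: 0.0197
gripper_force: 3.1
[0.43309455 0.30758155 0.06749578]
0.089 [317.2 277.1] [317.2 244.5]
0.065 [317.2 252.5] [317.1 223. ]
0 [317.1 209.5] [317.1 186.9]
[198 291] [258 343]
scene 65 mean [0.426 0.308 0.049] lo [0.417 0.293 0.033] hi [0.438 0.319 0.059]
top 53 mean [0.44  0.297 0.052] lo [0.425 0.291 0.037] hi [0.451 0.309 0.061]
```

```bash
cat >> h.py <<'E'
def lean():
    tcp,_=toolR()
    for n in ("scene","top"):
        p=eyes.get_image(n); X,ok=cloud(p); c=p["color"].astype(int)
        m=ok&(np.linalg.norm(X[...,:2]-tcp[:2],axis=-1)<.045)&(X[...,2]>.006)&(X[...,2]<.056)
        Q=X[m]; from scipy.optimize import least_squares
        f=lambda a: np.hypot(Q[:,0]-a[0]-a[2]*(Q[:,2]-.03),Q[:,1]-a[1]-a[3]*(Q[:,2]-.03))-.017
        s=least_squares(f,[tcp[0],tcp[1],0,0],loss="soft_l1",f_scale=.002); print(n,len(Q),"axis at z.03",s.x[:2].round(4),"slope",s.x[2:].round(3),"rms",np.sqrt((f(s.x)**2).mean()).round(4), tcp.round(4))
E
python3 - <<'E'
from h import *
lean()
E
```

```text
scene 119 axis at z.03 [0.4366 0.3036] slope [ 0.022 -0.029] rms 0.0044 [0.4331 0.3076 0.0676]
top 66 axis at z.03 [0.4364 0.3083] slope [-0.012  0.021] rms 0.0037 [0.4331 0.3076 0.0676]
```

```bash
python3 -m inch '[[[0,0,0.001],0,0.536],[[0,0,0.002],0,0.536],[[0,0,0.002],0,0.53],[[0,0,0.002],0,0.52],[[0,0,0.002],0,0.5],[[0,0,0.002],0,0.45],[[0,0,0.002],0,0.4],[[0,0,0.002],0,0.3]]';python3 -m inch '[[[0,0,0],0,0],[[0,0,0],0,0],[[0,0,-0.02],0,0],[[0,0,-0.06],0,0],[[0,0,-0.1],0,0],[[0,0,-0.1],0,0],[[0,0,-0.1],0,0],[[0,0,-0.1],0,0]]';python3 - <<'E'
from h import *
lean()
p=eyes.get_image("wrist"); cv2.imwrite("pics/w6.png",p["color"])
K=np.array(p["intrinsics"])
E
```

```text
time_s: 22.3
tcp_pos: [0.4332, 0.3076, 0.0656]
tcp_rot: [0.0, 0.372, 0.928, 0.0]
force: [0.0, 0.3, 0.4]
width: 0.03
gripper_force: 0.0
time_s: 23.1
tcp_pos: [0.4322, 0.307, 0.1646]
tcp_rot: [-0.001, 0.372, 0.928, -0.001]
force: [0.1, -0.5, -0.4]
width: 0.0429
gripper_force: 0.0
scene 130 axis at z.03 [0.4374 0.3039] slope [ 0.05  -0.031] rms 0.0049 [0.4322 0.307  0.1646]
top 94 axis at z.03 [0.4365 0.3089] slope [0.007 0.021] rms 0.0053 [0.4322 0.307  0.1646]
```

View pics/w6.png

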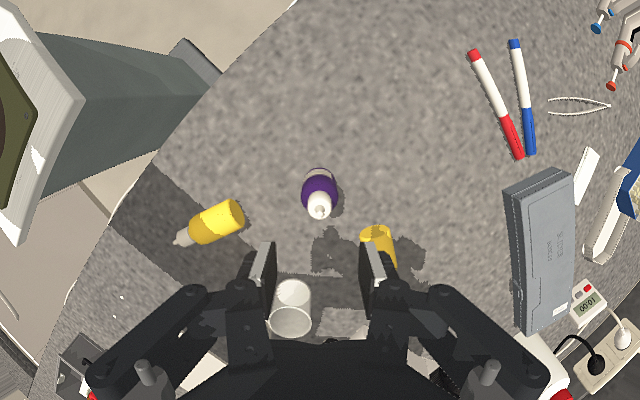

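Wrist view: the bottle stands upright at (319,195), released; the yellow ones and the beaker are untouched.

```bash
python3 - <<'E'
from h import *
p=eyes.get_image("wrist"); tcp,R=toolR()
for u,v,z in [(319,213,.092),(319,200,.085),(320,169,0.0)]: w=wray(p,u,v,z); print(w.round(4),delta(w).round(4))
for n in ("top","scene"):
    p=eyes.get_image(n); find(p,"bottle"); X,ok=cloud(p); c=p["color"]
    m=ok&(np.linalg.norm(X[...,:2]-[.436,.306],axis=-1)<.03)&(X[...,2]>.07)&(X[...,2]<.1); print(X[m].mean(0),m.sum(),X[m][:,2].max() if m.any() else 0)
E
```

```text
[0.4361 0.3048 0.092 ] [-0.0044  0.0012  0.0722]
[0.4305 0.3102 0.085 ] [0.0034 0.0012 0.0792]
[0.4282 0.3142 0.    ] [0.0077 0.0028 0.1642]
bottle tip_of 0.64 [0.4345 0.3098 0.0052] [210 226]
bottle tip_of 0.58 [0.5078 0.3142 0.0187] [208 200]
bottle tip_of 0.53 [0.3977 0.2293 0.0123] [237 240]
[0.43635034 0.30605641 0.07920436] 49 0.0917648864248372
bottle tip_of 0.65 [0.4339 0.3025 0.0037] [256 260]
bottle tip_of 0.6 [0.3959 0.222  0.0165] [285 258]
bottle tip_of 0.57 [0.5077 0.3107 0.0151] [245 241]
[0.43238832 0.3048852  0.078627  ] 37 0.09008953961983013
```

```bash
python3 -m inch '[[[-0.004,0.001,0.03],0,0],[[-0.004,0.001,0.06],0,0],[[-0.004,0.001,0.085],0,0],[[-0.004,0.001,0.096],0,0],[[-0.004,0.001,0.096],0,0.4],[[-0.004,0.001,0.096],0,0.55],[[-0.004,0.001,0.096],0,1],[[-0.004,0.001,0.096],0,1]]';python3 - <<'E'
from h import *
print(get_obs()["force"],get_obs()["gripper_force"]); lean()
E
```

```text
time_s: 24.3
tcp_pos: [0.4375, 0.3061, 0.0707]
tcp_rot: [0.001, 0.372, 0.928, 0.001]
force: [0.4, 0.5, -0.5]
width: 0.0178
gripper_force: 58.6
[ 0.43052083  0.53875668 -0.49499664] 58.5594516992569
scene 134 axis at z.03 [0.4384 0.3045] slope [ 0.076 -0.005] rms 0.006 [0.4375 0.3061 0.0707]
top 79 axis at z.03 [0.4371 0.3088] slope [-0.016  0.084] rms 0.005 [0.4375 0.3061 0.0707]
```

```bash
python3 -m inch '[[[0,0,-0.03],0,1],[[0,0,-0.07],0,1],[[-0.01,-0.012,-0.11],0,1],[[-0.03,-0.037,-0.14],4,1],[[-0.055,-0.068,-0.15],8,1],[[-0.08,-0.099,-0.15],12,1],[[-0.105,-0.130,-0.15],16,1],[[-0.13,-0.161,-0.15],20,1]]';python3 - <<'E'
from h import *
p,R=toolR(); print(p,np.degrees(np.arctan2(R[1,0],R[0,0])),delta([.42,-.08,.22]).round(3),delta([.431,-.265,.22]).round(3))
E
```

```text
time_s: 25.2
tcp_pos: [0.419, 0.098, 0.2203]
tcp_rot: [0.001, 0.529, 0.849, 0.001]
force: [1.1, -0.6, -0.5]
width: 0.0178
gripper_force: 58.8
[0.41899556 0.0979899  0.22034664] 116.15580595998782 [-0.16  -0.078  0.   ] [-0.331 -0.149  0.   ]
```

```bash
python3 -m inch '[[[-0.04,-0.019,0],3,1],[[-0.08,-0.038,0],6,1],[[-0.12,-0.058,0],9,1],[[-0.16,-0.078,0],12,1],[[-0.2,-0.095,0],15,1],[[-0.24,-0.112,0],18,1],[[-0.27,-0.124,0],18.2,1],[[-0.3,-0.136,0],18.2,1]]';python3 - <<'E'
from h import *
p,R=toolR(); print(p,np.degrees(np.arctan2(R[1,0],R[0,0])),delta([.431,-.265,.22]).round(4))
for n in ("top","scene"):
    p=eyes.get_image(n); [find(p,q) for q in ("empty_cell","cell_bottle","oil_bottle","case")]
    X,ok=cloud(p)
    # tub rim rectangle
    m=ok&(abs(X[...,0]-.425)<.11)&(abs(X[...,1]+.266)<.13)&(abs(X[...,2]-.035)<.004); print(n,"insert",m.sum(),cv2.minAreaRect(X[m][:,:2].astype(np.float32)*1000))
    v,u=np.mgrid[:400,:640]; c=p["color"]
cv2.imwrite("pics/x.png",c)
E
```

```text
time_s: 26.0
tcp_pos: [0.43, -0.2316, 0.22]
tcp_rot: [0.0, 0.656, 0.755, 0.0]
force: [0.2, 0.5, 0.3]
width: 0.018
gripper_force: 58.8
[ 0.42996152 -0.23162768  0.22002967] 98.01036881262323 [-0.0332 -0.0036  0.    ]
empty_cell tip_of 0.87 [ 0.4297 -0.2642  0.0045] [410 232]
cell_bottle tip_of 0.68 [ 0.4261 -0.2092  0.0069] [391 233]
case tip_of 0.61 [ 0.4256 -0.2684  0.0008] [411 233]
top insert 902 ((422.7183532714844, -263.43878173828125), (144.8181915283203, 186.94923400878906), 6.722886085510254)
empty_cell tip_of 0.58 [ 0.4279 -0.2715  0.0063] [417 202]
cell_bottle tip_of 0.68 [ 0.423  -0.2124  0.0118] [403 208]
oil_bottle tip_of 0.54 [ 0.4396 -0.3293  0.0103] [430 194]
case tip_of 0.91 [ 0.4227 -0.2678 -0.0042] [417 206]
scene insert 590 ((421.4729919433594, -269.9647521972656), (153.19097900390625, 194.6481475830078), 7.8249735832214355)
```

```bash
python3 -m inch '[[[-0.01,-0.001,0],0,1],[[-0.02,-0.003,0],0,1],[[-0.03,-0.0035,0],0,1],[[-0.0342,-0.0035,0],0,1],[[-0.0342,-0.0035,0],0,1],[[-0.0342,-0.0035,0],0,1],[[-0.0342,-0.0035,0],0,1],[[-0.0342,-0.0035,0],0,1]]';python3 - <<'E'
from h import *
from scipy.optimize import least_squares
tcp,_=toolR(); print(tcp)
for n in ("scene","top"):
    p=eyes.get_image(n); X,ok=cloud(p); zb=tcp[2]-.071
    m=ok&(np.linalg.norm(X[...,:2]-tcp[:2],axis=-1)<.03)&(X[...,2]>zb+.004)&(X[...,2]<zb+.058)
    Q=X[m]
    if len(Q)<10: print(n,len(Q)); continue
    f=lambda a: np.hypot(Q[:,0]-a[0]-a[2]*(Q[:,2]-zb),Q[:,1]-a[1]-a[3]*(Q[:,2]-zb))-.017
    s=least_squares(f,[tcp[0],tcp[1],0,0],loss="soft_l1",f_scale=.002); print(n,len(Q),"base-tcp",(s.x[:2]-tcp[:2]).round(4),"slope",s.x[2:].round(3),np.sqrt((f(s.x)**2).mean()))
p=eyes.get_image("wrist"); K=np.array(p["intrinsics"])
c=p["color"].astype(int); m=(c[...,0]>c[...,1]+25)&(c[...,2]>c[...,1]); m[:, :270]=0; m[:,365:]=0; m[:150]=0;m[300:]=0
print(np.argwhere(m).min(0),np.argwhere(m).max(0)); cv2.imwrite("pics/w7.png",cv2.resize(p["color"][120:320,200:440],None,fx=3,fy=3))
E
```

```text
time_s: 27.3
tcp_pos: [0.4315, -0.2639, 0.2195]
tcp_rot: [-0.0, 0.655, 0.755, 0.0]
force: [-0.3, -0.1, -1.4]
width: 0.0176
gripper_force: 58.8
[ 0.43150042 -0.26388336  0.21953912]
scene 148 base-tcp [-0.0028 -0.0009] slope [ 0.055 -0.027] 0.002633594903569874
top 115 base-tcp [-0.0023  0.0036] slope [ 0.036 -0.066] 0.0014567053088935186
[192 290] [240 335]
```

View pics/w7.png

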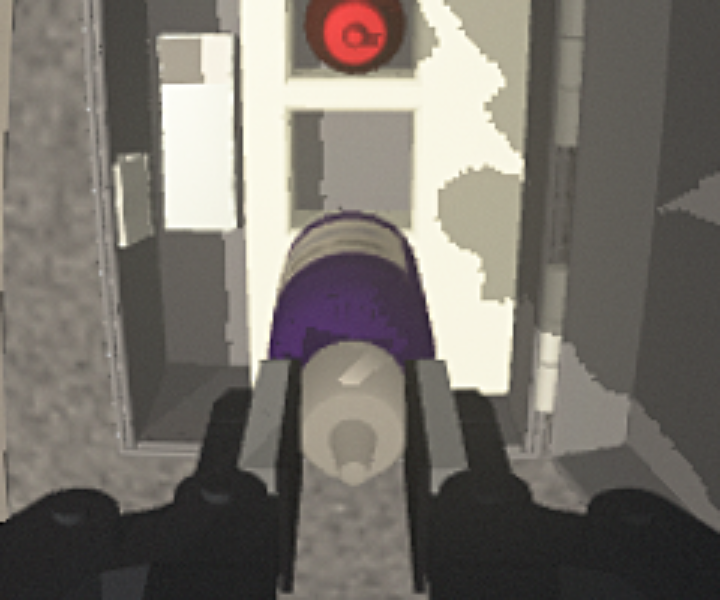

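Wrist crop: bottle in the fingers centred at column 351 over the empty cell (290–412 columns, rows 110–228+), red cap beyond.

```bash
python3 - <<'E'
from h import *
p=eyes.get_image("wrist"); t,R=toolR(); print(t)
for a,b in [(290,110),(412,110),(290,228),(412,228)]:
    w=wray(p,200+a/3,120+b/3,.035); print(w.round(4),(R.T@(w-t)).round(4))
# far edge of bottle base row 192: where
for z in (t[2]-.0705,): w=wray(p,317,191,z); print("base far",(R.T@(w-t)).round(4))
E
```

```text
[ 0.43165356 -0.26401143  0.2196273 ]
[ 0.4079 -0.2503  0.035 ] [ 0.0169 -0.0216  0.1846]
[ 0.4511 -0.2442  0.035 ] [0.0169 0.022  0.1846]
[ 0.4133 -0.2943  0.035 ] [-0.0274 -0.0224  0.1846]
[ 0.4581 -0.288   0.035 ] [-0.0275  0.0228  0.1846]
base far [0.0133 0.0003 0.0705]
```

```bash
python3 -m inch '[[[-0.003,0,0.03],0,1],[[-0.003,0,0.06],0,1],[[-0.003,0,0.085],0,1],[[-0.003,0,0.1],0,1],[[-0.003,0,0.11],0,1],[[-0.003,0,0.12],0,1],[[-0.003,0,0.125],0,1],[[-0.003,0,0.13],0,1]]'; python3 -m inch '[[[0,0,0.003],0,1],[[0,0,0.006],0,1],[[0,0,0.008],0,1],[[0,0,0.009],0,1],[[0,0,0.009],0,1],[[0,0,0.009],0,1],[[0,0,0.009],0,1],[[0,0,0.009],0,1]]'
```

```text
time_s: 28.3
tcp_pos: [0.4325, -0.2675, 0.0897]
tcp_rot: [0.001, 0.655, 0.755, 0.0]
force: [0.4, 0.5, -1.0]
width: 0.0178
gripper_force: 58.8
time_s: 29.1
tcp_pos: [0.4321, -0.2672, 0.0807]
tcp_rot: [0.0, 0.656, 0.755, 0.0]
force: [-0.1, -0.7, -0.6]
width: 0.0179
gripper_force: 58.8
```

```bash
python3 -m inch '[[[0,0,0.001],0,1],[[0,0,0.002],0,1],[[0,0,0.002],0,0.55],[[0,0,0.002],0,0.53],[[0,0,0.002],0,0.5],[[0,0,0.002],0,0.4],[[0,0,0.002],0,0.2],[[0,0,0.002],0,0.1]]'; python3 -m inch '[[[0,0,0],0,0.1],[[0,0,-0.01],0,0.1],[[0,0,-0.03],0,0.1],[[0,0,-0.07],0,0.1],[[0,0,-0.12],0,0.1],[[0,0,-0.17],0,0.1],[[0,0,-0.2],0,0.1],[[0,0,-0.2],0,0.1]]';python3 - <<'E'
from h import *
tcp,_=toolR(); print(tcp,get_obs()["qpos"])
for n in ("top","scene"):
    p=eyes.get_image(n); [find(p,q) for q in ("bottle","cell_bottle","oil_bottle","push_spot","lid_edge")]
    X,ok=cloud(p); m=ok&(np.linalg.norm(X[...,:2]-[.4315,-.267],axis=-1)<.03)&(X[...,2]>.075)&(X[...,2]<.12); print("cap",X[m].mean(0),X[m][:,2].max(),m.sum())
    c=p["color"].astype(int); m=ok&(c[...,0]>c[...,1]+12)&(c[...,2]>c[...,1]+2)&(np.linalg.norm(X[...,:2]-[.4315,-.267],axis=-1)<.04); print("purple",X[m].mean(0),X[m].min(0),X[m].max(0),m.sum())
E
```

```text
time_s: 29.9
tcp_pos: [0.4321, -0.2672, 0.0786]
tcp_rot: [0.0, 0.655, 0.755, 0.0]
force: [-0.6, -0.3, 0.4]
width: 0.038
gripper_force: 0.0
time_s: 30.7
tcp_pos: [0.4346, -0.2691, 0.285]
tcp_rot: [0.006, 0.655, 0.755, 0.0]
force: [0.3, -0.5, 0.4]
width: 0.0387
gripper_force: 0.0
[ 0.43464347 -0.26907355  0.28495395] [-6.36943243e-01  1.71851711e-01  1.55608572e+00 -3.47412917e-05
  1.40149771e+00 -7.78068880e-01]
bottle tip_of 0.78 [0.3965 0.2279 0.0117] [238 240]
bottle tip_of 0.7 [0.5062 0.3143 0.0207] [208 201]
bottle tip_of 0.53 [ 0.4318 -0.2662  0.0103] [411 231]
cell_bottle tip_of 0.67 [ 0.4236 -0.2107  0.0077] [392 234]
oil_bottle tip_of 0.54 [ 0.4364 -0.3215  0.0065] [430 230]
push_spot tip_of 0.56 [ 0.5524 -0.1765  0.1683] [392 182]
lid_edge tip_of 0.7 [ 0.5561 -0.2492  0.2258] [428 178]
lid_edge tip_of 0.4 [ 0.5536 -0.1798  0.1726] [394 181]
cap [ 0.43106395 -0.26259254  0.08528726] 0.0953237319134805 46
purple [ 0.43128092 -0.25734292  0.058968  ] [ 0.4131313  -0.27937996  0.00933444] [ 0.44687035 -0.24695644  0.0724025 ] 75
bottle tip_of 0.69 [ 0.4265 -0.2692  0.0082] [417 202]
bottle tip_of 0.65 [0.3933 0.2208 0.0184] [286 258]
bottle tip_of 0.62 [ 0.4993 -0.2591  0.0777] [406 175]
cell_bottle tip_of 0.58 [ 0.4213 -0.2117  0.0082] [403 209]
oil_bottle tip_of 0.56 [ 0.4397 -0.3247  0.0088] [429 195]
push_spot tip_of 0.33 [ 0.4383 -0.3286  0.0083] [430 195]
lid_edge tip_of 0.63 [ 0.5496 -0.2556  0.2171] [403 135]
lid_edge tip_of 0.5 [ 0.5078  0.1895 -0.0023] [282 231]
cap [ 0.42823652 -0.26625563  0.08345847] 0.09889647475592671 31
purple [ 0.42165605 -0.26129418  0.05422928] [ 0.41227191 -0.27841967  0.0344883 ] [ 0.43631973 -0.24872124  0.06710092] 57
```

```bash
python3 - <<'E'
from h import *
t,R=toolR(); print(R.round(3)); print("over",delta([.6007,-.1864,.285]).round(4),"down",delta([.6007,-.1864,.18]).round(4))
p=eyes.get_image("top"); X,ok=cloud(p)
for x0 in np.arange(.45,.72,.03): print(x0.round(2),[round(float(X[ok&(abs(X[...,0]-x0)<.015)&(abs(X[...,1]-y0)<.015)][:,2].max(initial=0)),3) for y0 in np.arange(-.27,-.02,.03)])
E
```

```text
[[-0.141  0.99  -0.001]
 [ 0.99   0.141  0.001]
 [ 0.001 -0.001 -1.   ]]
over [ 0.0562  0.1785 -0.0071] down [0.0561 0.1786 0.0979]
0.45 [0.692, 0.697, 0.701, 0.077, 0.076, 0.119, 0.127, 0.123, 0.12]
0.48 [0.684, 0.695, 0.694, 0.086, 0.101, 0.007, 0.012, 0.103, 0.103]
0.51 [0.381, 0.671, 0.086, 0.224, 0.228, 0.006, 0.011, 0.102, 0.102]
0.54 [0.229, 0.229, 0.228, 0.23, 0.227, 0.005, 0.012, 0.105, 0.131]
0.57 [0.223, 0.223, 0.221, 0.219, 0.217, 0.005, 0.011, 0.102, 0.122]
0.6 [0.003, 0.007, 0.005, 0.006, 0.006, 0.009, 0.012, 0.103, 0.102]
0.63 [0.006, 0.004, 0.005, 0.005, 0.006, 0.008, 0.011, 0.105, 0.103]
0.66 [0.006, 0.005, 0.008, 0.005, 0.006, 0.005, 0.012, 0.104, 0.108]
0.69 [0.004, 0.006, 0.005, 0.004, 0.004, 0.005, 0.012, 0.102, 0.102]
```

```bash
python3 -m inch '[[[0.01,0.03,-0.01],0,1],[[0.02,0.065,-0.01],0,1],[[0.03,0.1,-0.01],0,1],[[0.04,0.135,-0.01],0,1],[[0.052,0.165,-0.005],0,1],[[0.056,0.179,0.02],0,1],[[0.056,0.179,0.05],0,1],[[0.056,0.179,0.08],0,1]]'; python3 -m inch '[[[0,0,0.015],0,1],[[0,0,0.015],0,1],[[0,-0.01,0.015],0,1],[[0,-0.02,0.015],0,1],[[0,-0.03,0.015],0,1],[[0,-0.04,0.015],0,1],[[0,-0.05,0.015],0,1],[[0,-0.06,0.015],0,1]]'; python3 - <<'E'
from h import *
for n in ("top","scene"):
    p=eyes.get_image(n); [find(p,q) for q in ("push_spot","lid_edge")]
E
```

```text
time_s: 32.15
tcp_pos: [0.6024, -0.1861, 0.1976]
tcp_rot: [0.0, 0.655, 0.756, 0.0]
force: [-0.2, -0.4, 0.3]
width: 0.0001
gripper_force: 0.0
time_s: 32.95
tcp_pos: [0.5468, -0.1952, 0.189]
tcp_rot: [0.006, 0.656, 0.755, 0.004]
force: [7.0, 7.4, 25.8]
width: -0.0003
gripper_force: 14.1
push_spot tip_of 0.71 [ 0.533  -0.1792  0.1815] [394 189]
lid_edge tip_of 0.74 [ 0.522  -0.2559  0.2274] [432 193]
push_spot tip_of 0.56 [ 0.4286 -0.2701  0.0082] [417 202]
lid_edge tip_of 0.74 [ 0.5219 -0.2575  0.2267] [408 138]
```

```bash
python3 -m inch '[[[0,0.01,0],0,1],[[0,0.02,-0.005],0,1],[[0,0.03,-0.015],0,1],[[0,0.03,-0.023],0,1],[[0,0.03,-0.023],0,1],[[0,0.02,-0.023],0,1],[[0,0.01,-0.023],0,1],[[0,0,-0.023],0,1]]'
```

```text
time_s: 34.05
tcp_pos: [0.5419, -0.1953, 0.2074]
tcp_rot: [0.001, 0.655, 0.755, 0.0]
force: [1.4, 0.1, 1.6]
width: 0.0004
gripper_force: 0.8
```

```bash
python3 -m inch '[[[0,-0.007,0],0,1],[[0,-0.014,0],0,1],[[0,-0.021,0],0,1],[[0,-0.028,0],0,1],[[0,-0.035,0],0,1],[[0,-0.042,0],0,1],[[0,-0.046,0],0,1],[[0,-0.046,0],0,1]]'; python3 - <<'E'
from h import *
for n in ("top","scene"):
    p=eyes.get_image(n); [find(p,q) for q in ("push_spot","lid_edge")]
E
```

```text
time_s: 34.85
tcp_pos: [0.4954, -0.2015, 0.2064]
tcp_rot: [-0.0, 0.656, 0.755, -0.0]
force: [-0.1, 0.9, -0.2]
width: -0.0
gripper_force: 0.0
push_spot tip_of 0.68 [ 0.4926 -0.1857  0.1894] [397 206]
lid_edge tip_of 0.56 [ 0.4652 -0.2631  0.2295] [435 218]
lid_edge tip_of 0.55 [ 0.5107  0.1883 -0.0009] [254 201]
push_spot tip_of 0.8 [ 0.4853 -0.1876  0.1845] [393 161]
lid_edge tip_of 0.91 [ 0.4707 -0.264   0.225 ] [419 148]
```

```bash
python3 -m inch '[[[0,-0.007,0],0,1],[[0,-0.014,0],0,1],[[0,-0.02,0],0,1],[[0,-0.02,0],0,1],[[0,0.01,-0.01],0,1],[[0,0.04,-0.03],0,1],[[0,0.04,-0.06],0,1],[[0,0.04,-0.08],0,1]]'; python3 - <<'E'
from h import *
for n in ("top","scene"):
    p=eyes.get_image(n); [find(p,q) for q in ("push_spot","lid_edge")]
E
python3 -m inch '[[[0,0,0],0,1],[[0,0,0],0,1],[[0,0,0],0,1],[[0,0,0],0,1],[[0,0,0],0,1],[[0,0,0],0,1],[[0,0,0],0,1],[[0,0,0],0,1]]'; python3 - <<'E'
from h import *
for n in ("top","scene"):
    p=eyes.get_image(n); [find(p,q) for q in ("push_spot","lid_edge","paddle_grip","jar","beaker")]
    X,ok=cloud(p); m=ok&(abs(X[...,0]-.43)<.1)&(abs(X[...,1]+.26)<.1)&(X[...,2]>.105)&(X[...,2]<.118); print(n,m.sum(),X[m].mean(0),X[m][:,2].std())
E
```

```text
time_s: 35.95
tcp_pos: [0.5375, -0.196, 0.2881]
tcp_rot: [0.001, 0.655, 0.755, 0.0]
force: [0.6, -0.1, -0.1]
width: 0.0
gripper_force: 0.0
push_spot tip_of 0.95 [ 0.4163 -0.1986  0.1566] [400 238]
push_spot tip_of 0.62 [0.5268 0.1103 0.0035] [281 195]
lid_edge tip_of 0.74 [ 0.3759 -0.2766  0.1625] [432 255]
push_spot tip_of 0.78 [ 0.3821 -0.2047  0.109 ] [412 198]
lid_edge tip_of 0.71 [ 0.3456 -0.2819  0.0928] [438 202]
time_s: 37.05
tcp_pos: [0.5361, -0.1959, 0.2866]
tcp_rot: [0.0, 0.656, 0.755, 0.0]
force: [-0.4, 0.8, -0.4]
width: 0.0002
gripper_force: 0.0
push_spot tip_of 0.91 [ 0.3887 -0.2014  0.1144] [397 248]
lid_edge tip_of 0.82 [ 0.3471 -0.2797  0.0955] [425 264]
paddle_grip tip_of 0.61 [ 0.3998 -0.2729  0.1252] [426 245]
jar tip_of 0.57 [0.5223 0.1133 0.0028] [280 197]
beaker tip_of 0.46 [ 5.112e-01  1.928e-01 -3.000e-04] [252 200]
top 1761 [ 0.43111695 -0.28788486  0.11361872] 0.0018219720284649646
push_spot tip_of 0.86 [ 0.3802 -0.2026  0.1083] [411 199]
lid_edge tip_of 0.81 [ 0.3473 -0.2844  0.0916] [438 201]
paddle_grip tip_of 0.57 [ 0.4011 -0.2746  0.1244] [428 184]
jar tip_of 0.78 [ 0.5186  0.1137 -0.0041] [302 222]
beaker tip_of 0.71 [ 0.5064  0.1849 -0.0019] [283 231]
scene 1493 [ 0.41759044 -0.2702543   0.11316599] 0.002627410736635899
```

The lid is shut and flat (0.112–0.113 m), the paddle is at rest and the robot is clear.

```bash
python3 -c "
from cell import workorder
print(workorder.close_job())"
```

```text
the job is handed in; nothing more can be done
None
```

I handed the job in at about 37 s of the 72 s allowed, with no verdict returned: the bottle is in the middle cell, the lid fell shut clear of the robot with lid and paddle measuring at rest (the pawl itself can't be seen), and the jar and beaker have not moved; the lid once pressed up on the gripper at about 26 N (limit 40 N) during the first push, so I backed off and repeated it higher.

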